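Find the loose bolt of the carving bed and hold its cap open

ROBOT

A 6-joint arm with a two-finger parallel gripper is mounted at the origin on the work surface. World frame = base frame: x ahead of the robot, y to its left, z up, the work surface at z = 0. Lengths are in m, angles in degrees, forces in N, time in s.
With the tool pointing down it reaches from about 0.4 to 0.825 m from the base axis. Payload 7 kg.
Tool frame: the origin (TCP) lies on the centre line of the jaws, within the pads' length; the fingertips stand 11 mm ahead of it and the grasp point (between the pads) lies 8 mm behind it; z points along the fingers, y is the line along which they close (so a half turn about z gives the same grasp; the last joint's range is limited). The gripper opens to 88 mm and grips with 3 to 60 N. Pads are 19 mm wide; open, the fingers measure 130 mm over their backs; the gripper's body (78 mm by 193 mm) begins 47 mm behind the grasp point.
Start: joints at [83.371, 20.546, 0.682, 0, -70.136, -16.507], TCP at [0.265, 0.621, 0.238] pointing down, gripper open.
Joint ranges: [-176.03, 176.03], [-82.01, 121.73], [-58.28, 71.71], [-173.87, 95.51], [-174.79, -0.11], [-173.66, 173.66]. Speed limits (degrees/s): [136.94, 136.94, 172.46, 180, 180, 180].

INTERFACE

Orientations are given as [roll, pitch, yaw] about the fixed x, y, z axes, in that order (R = Rz(yaw) Ry(pitch) Rx(roll)).
In Python, from plant import r, capture, camera_model, job gives the robot as it stands.
- The arm moves only by the tool drive_tool, never from a script. Its argument "increments" is a list that holds one entry, the list of rows, each a list of 5 numbers: the gripper's target within -1 to 1 (fully open at 1, half-way at 0, shut at -1), then the shift along the tool's x, y, z scaled (see below), then the turn about the tool's z scaled (see below). In form: [[[gripper, tx, ty, tz, roll], ...]]. A call has 1 to 5 rows; each row is the pose to reach, as a shift and turn from the pose commanded when the call began, along the tool's axes at that moment, turning the shorter way round; what a row does not reach only later rows make up. The controller multiplies each number of a shift by 120 mm and each number of a turn by 360 degrees. A row lasts 1/8 s, in which the tool goes at most 62.5 mm and 10.7 degrees, less where a joint would pass 70% of its speed; a pose out of reach is approached as far as the arm can. A call with a number of a shift or a turn outside -1 to 1 is refused whole. A call with a gripper value outside its range is refused whole. The fingers move at their own pace and stop on an object; "squeeze" is the grip in N (left out, the last holds). Time passes only in rows, so rows that repeat a pose let the fingers close. It gives the time, the measured TCP pose, the force, the opening and the grip force at its end, in the units of the state.
- r.get_state(): the state, without advancing time (a new reading comes with each control period).
- capture(name): name is "scene" or "side" or "wrist"; returns the picture (480x640x3 uint8, red, green, blue); there is no depth.
- camera_model(name): a dict with "camera_matrix" (3x3 intrinsics, pixels), "rvec" (rotation vector, rad) and "tvec" (3), from world to camera coordinates, as OpenCV has them. Camera axes: x right, y down, z forward; pixel columns grow to the right and rows downward; lengths in m; the calibration is good to about 2 mm. A picture is of the moment at which its call begins: read the wrist's pose just before it. camera_model takes no time and is no camera call; for the wrist camera it gives the pose at the moment of the call.
- job.close_job(): hands the job in; it is judged then, once.
The state is a dict: "time_s": time; "joints": joint angles; "qd": joint speeds; "joint_torque": joint torques, N m; "tcp_pos": TCP position; "eef_rot": TCP orientation; "contact_force": force on the tool from outside, world axes, zero at the start; "moment": the same for the moment, N m; "gripper_width": finger opening in m; "gripper_force": force on a finger pad.
Only numpy, scipy, OpenCV 4.12 (cv2) and the standard library are available. Lean on these libraries where they do the work, as an engineer would, in place of code of your own. Each camera call takes 0.05 s, during which the arm holds its last target. There are 200 camera calls.

TASK

Turn the carving bed's suction dial down until its white pointer is at the green mark. Then tap the three yellow-capped bolts in turn from above, on their black grips, until you find the loose one, which sinks under a firm tap, and lift that bolt's cap open by its grip, to 45 degrees or more, and finish while still holding it open with the gripper so the bolt can be tightened. Leave the other two caps shut, the dial at the mark and the tools and pieces lying about where they are.

Things in the scene. Friction and masses are not known exactly. Their poses are not given: they have to be found in the camera images.
- dial (a joint): angle of the suction dial: a black knob 52 mm across on a white control box, turning about the vertical; grows clockwise seen from above, 0 to 4.0 rad, no detents, stays where left. The green mark on the scale is at 1.2 rad; it starts between 2.0 and 2.6
- dial_grip (a point): on the dial's axis, 87 mm above the bench: the middle height at which to pinch its upright bar grip, which is 49 mm long, 14 mm thick, 32 mm tall, with its top 94 mm above the bench. Its axes turn with the dial: the bar runs along its x axis, and the white pointer line on top of the bar is at the -x end
- dial_box: white control box 130 x 130 x 50 mm, fixed; origin under its centre, on the bench. At dial angle q the pointer points at pi - q counter-clockwise from the box's x axis
- green_mark (a point): the green mark on the dial's scale, on the box top, 52 mm from the dial's axis; the pointer must point to it. The short black scale lines are 0.4 rad apart and start at dial angle 0
- bed: fixed blue suction bed with a carved wooden panel on it (panel top and carving up to 91 mm high, starting 80 mm behind the bolt row) and in front of it a grey flange 12 mm thick with three capped bolts in a row along the bed's y axis, 115 mm apart, alike in looks. Origin: on the bench below the middle bolt; x points away from the robot, over the panel
- grip_left (a point): left (+y) cap's grip when shut: centre of a black cylinder 18 mm across, 26 mm long along the bed's y axis, 81 mm above the bench, on a 10 mm stem on a yellow cap plate 62 x 42 mm whose top is 53 mm above the bench. The point is fixed to the bed (same axes): it does not follow the cap or a sinking bolt
- grip_mid (a point): middle cap's grip when shut: centre of a black cylinder 18 mm across, 26 mm long along the bed's y axis, 81 mm above the bench, on a 10 mm stem on a yellow cap plate 62 x 42 mm whose top is 53 mm above the bench. The point is fixed to the bed (same axes): it does not follow the cap or a sinking bolt
- grip_right (a point): right (-y) cap's grip when shut: centre of a black cylinder 18 mm across, 26 mm long along the bed's y axis, 81 mm above the bench, on a 10 mm stem on a yellow cap plate 62 x 42 mm whose top is 53 mm above the bench. The point is fixed to the bed (same axes): it does not follow the cap or a sinking bolt
- bolt_loose (a joint): how far the loose bolt has sunk with its cap, 0 to 0.008 m; it gives from 1.3 N and is fully down at 3.7 N on top of its cap's grip, and springs back up. Which of the three places it is in is not told; the other two bolts do not give at all
- cap_loose (a joint): opening angle of the loose bolt's cap, 0 shut to 1.2 rad fully open. Its hinge axis lies along the bed's y axis, 30 mm on the robot's side (bed -x) of the grip's centre and 33 mm below it, so the edge by the panel rises and the grip swings up and towards the robot. A weak spring (1 to 2 N at the grip) shuts it when let go. Place not told, as for the bolt
- cap_tight1 (a joint): opening angle of the cap of one of the two tight bolts, same make
- cap_tight2 (a joint): opening angle of the cap of the other tight bolt, same make
- mallet: round carver's mallet lying on its side, head 70 mm across and 100 mm long, 150 mm handle; loose, a bystander
- gouge_dark: carving gouge with a dark wooden handle, 175 mm long, 20 mm thick; loose, a bystander
- gouge_red: carving gouge with a red handle, 175 mm long, 20 mm thick; loose, a bystander
- tin: orange-labelled tin, 72 mm across, 90 mm tall; loose, a bystander
- offcut: light wooden offcut 110 x 60 x 35 mm; loose, a bystander
- rosette: carved wooden rosette, 90 mm across, 22 mm tall; loose, a bystander
- sanding_block: cork sanding block 100 x 60 x 30 mm; loose, a bystander
Mind the look-alikes: they are no part of the job. Several things have the shape of the dial_box; the one meant has the colours described above.

How it is judged (in metres and radians):
On the way, in this order (a step that is already met when the one before it is completed fails the run):
1. the dial's pointer stands at the green mark, within 0.13 rad (value of joint dial between 1.07 and 1.33 rad), for 0.3 s.
2. the loose bolt has been tapped: it sank by at least 4 mm (value of joint bolt_loose above 0.004 m).
At the end, for the whole second after the job is handed in: The loose bolt's cap is held still by the fingers at 0.7 rad (40 degrees) or more, the dial is within 0.13 rad of the green mark, and the caps of the two tight bolts are shut (below 0.15 rad) (all of step 1 and value of joint cap_loose above 0.7 rad and contact force between the fingers and cap_loose above 0.3 N and velocity of joint cap_loose between -0.1 and 0.1 rad/s and value of joint each of cap_tight1, cap_tight2 below 0.15 rad); the arm keeps its last pose, push and grip.
It fails at once if a tight bolt's cap was opened (past 0.25 rad) (value of joint any of cap_tight1, cap_tight2 above 0.25 rad).
It fails at once if a bystander was moved by more than 30 mm (distance of any of mallet, gouge_dark, gouge_red, tin, offcut, rosette, sanding_block from where it was at the start of the episode above 0.03 m).
It also fails if it takes over 61 s, if anything falls off the work surface, if the arm or the gripper's body presses on something with over 40 N, if the wrist force passes 120 N, or if a joint passes its speed limit or range.

## Working session

There is one attempt and no reset: what is moved stays moved. The work goes in short steps, Python scripts to look and compute and a tool call to move; the robot and the scene stay as the last step left them, time stands still between calls to the robot, and variables do not carry over. Pictures are saved under pics/ and viewed, at most 10 in all, crops included, and the job is handed in when it is done.

Besides the shell and the picture viewer there is one more tool, called as name(argument=value, ...), one argument or row to a line, values as JSON. drive_tool: Moves the arm, as the interface text tells. Its arguments: {"type":"object","properties":{"increments":{"type":"array"},"squeeze":{"type":"number"}},"required":["increments"]}

```bash
mkdir -p pics; cat > h.py <<'E'
import numpy as np, cv2
from plant import r, capture, camera_model, job
def cam(n):
    m=camera_model(n); R=cv2.Rodrigues(np.array(m["rvec"],float))[0]
    return np.array(m["camera_matrix"],float),R,np.array(m["tvec"],float).ravel()
def ray(n,uv,z,c=None):
    K,R,t=c or cam(n); o=-R.T@t; d=R.T@np.linalg.solve(K,[uv[0],uv[1],1.]); return o+d*(z-o[2])/d[2]
def proj(n,p,c=None):
    K,R,t=c or cam(n); q=K@(R@np.array(p)+t); return q[:2]/q[2]
def save(n,f):
    im=capture(n); cv2.imwrite(f"pics/{f}.png",im[:,:,::-1]); return im
E
python3 - <<'E'
from h import *
a=save("scene","scene0");b=save("side","side0")
for n in("scene","side"):
    K,R,t=cam(n);print(n,-R.T@t,K[0,0])
print(r.get_state())
E
```

```text
scene [1.19627261 0.39775541 1.21100322] 595.338307071848
side [ 0.31491253 -1.07145554  1.12050987] 570.4797488459806
{'time_s': 0.1, 'joints': array([ 8.33731431e+01,  2.05875433e+01,  6.39462169e-01, -1.86849102e-02,
       -7.01365543e+01, -1.65070158e+01]), 'qd': array([-0.04829784, -0.09979204,  0.10854869,  0.0270161 , -0.01294532,
        0.09693492]), 'joint_torque': array([-2.46845695e-03, -5.84163237e+01,  2.93749398e+01,  7.01562837e+00,
        1.01862982e-02, -4.32853369e-05]), 'tcp_pos': array([0.26504541, 0.62032454, 0.23671433]), 'eef_rot': array([ 1.79913861e+02, -7.20799601e-03, -2.31402290e+01]), 'contact_force': array([-0.7030167 , -0.48186008,  0.40497418]), 'moment': array([-0.03109197,  0.01859569, -0.02480502]), 'gripper_force': 0.0, 'gripper_width': 0.08761078947057738}
```

View pics/scene0.png

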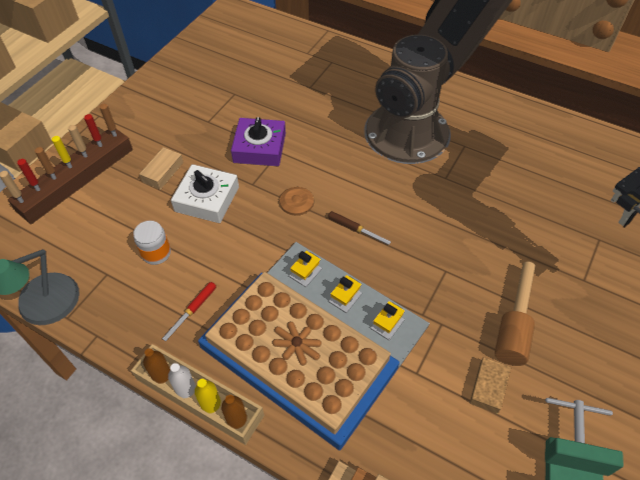

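View pics/side0.png

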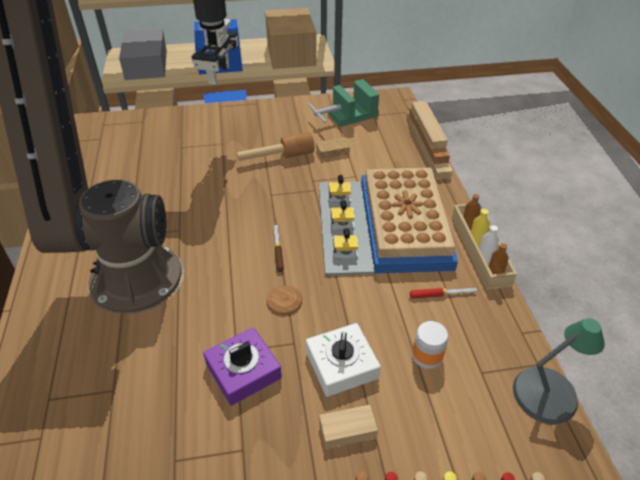

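Scene picture: white box near (205,192), with the purple look-alike at (258,140), and caps at (305,265), (346,290), (388,317). The side picture has the white box at (343,355) and caps at (346,240), (343,212), (340,187). Next I'll measure by masks.

```bash
cat > m.py <<'E'
from h import *
I={n:cv2.imread(f"pics/{n}0.png") for n in("scene","side")}
win={"scene":((165,160),(245,225)),"side":((300,318),(385,398))}
capw={"scene":((280,240),(415,345)),"side":((322,170),(362,265))}
P={}
for n in I:
    im=I[n]; h=cv2.cvtColor(im,cv2.COLOR_BGR2HSV)
    (x0,y0),(x1,y1)=win[n]
    def blobs(m,x0,y0,x1,y1,k,amin=4):
        M=np.zeros_like(m);M[y0:y1,x0:x1]=m[y0:y1,x0:x1]
        c,l,s,ce=cv2.connectedComponentsWithStats(M); o=sorted(range(1,c),key=lambda i:-s[i,4])[:k]
        return [(s[i,4],ce[i]) for i in o if s[i,4]>=amin]
    g=cv2.inRange(h,(45,90,60),(85,255,255))
    for a,c in blobs(g,x0,y0,x1,y1,2): print(n,"green",a,c.round(1),ray(n,c,.05).round(4))
    y=cv2.inRange(h,(20,120,90),(35,255,255)); (a0,b0),(a1,b1)=capw[n]
    for a,c in blobs(y,a0,b0,a1,b1,3,30): print(n,"cap",a,c.round(1),ray(n,c,.05).round(4))
    k=cv2.inRange(h,(0,0,0),(179,255,60))
    for a,c in blobs(k,a0,b0,a1,b1,6,12): print(n,"grip",a,c.round(1),ray(n,c,.081).round(4))
    for a,c in blobs(k,x0,y0,x1,y1,2,30): print(n,"knob",a,c.round(1),ray(n,c,.07).round(4))
    w=cv2.inRange(h,(0,0,130),(179,60,255)); M=np.zeros_like(w);M[y0:y1,x0:x1]=w[y0:y1,x0:x1]
    cs=max(cv2.findContours(M,0,2)[0],key=cv2.contourArea); hu=cv2.convexHull(cs)
    print(n,"hull",cv2.approxPolyDP(hu,3,True).reshape(-1,2).tolist())
ims=[cv2.resize(I[n][win[n][0][1]:win[n][0][1]+65,win[n][0][0]:win[n][0][0]+80],None,fx=5,fy=5,interpolation=cv2.INTER_CUBIC) for n in I]
cv2.imwrite("pics/dials.png",np.hstack(ims))
E
python3 m.py
```

```text
scene green 9 [223.4 185.2] [ 0.4532 -0.3097  0.05  ]
scene cap 445 [388.1 318.2] [0.5898 0.2233 0.05  ]
scene cap 426 [345.3 291.3] [0.5761 0.1097 0.05  ]
scene cap 410 [304.9 265.9] [ 0.5623 -0.0039  0.05  ]
scene grip 88 [389.6 309.1] [0.5847 0.2212 0.081 ]
scene grip 84 [345.6 282. ] [0.5714 0.1068 0.081 ]
scene grip 77 [304.3 256.4] [ 0.5576 -0.0075  0.081 ]
scene knob 266 [202.  182.8] [ 0.486  -0.3493  0.07  ]
scene hull [[236, 175], [238, 187], [220, 222], [175, 211], [171, 198], [192, 164]]
side cap 301 [345.1 243. ] [ 0.5549 -0.0181  0.05  ]
side cap 263 [342.1 214.3] [0.5686 0.0956 0.05  ]
side cap 235 [339.3 188.2] [0.5819 0.2099 0.05  ]
side grip 42 [346.3 232.9] [ 0.5583 -0.0122  0.081 ]
side grip 36 [343.  204.4] [0.5714 0.1018 0.081 ]
side grip 24 [340.3 179.2] [0.5848 0.2132 0.081 ]
side knob 112 [342.6 352.2] [ 0.4799 -0.37    0.07  ]
side hull [[357, 323], [380, 365], [378, 377], [326, 395], [307, 355], [306, 339]]
```

View pics/dials.png

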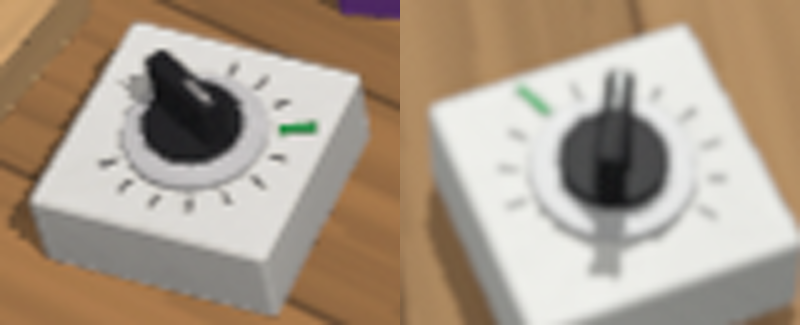

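Crop: in scene the bar top runs from about (165,55) to (215,105), with the white line at its lower-right (+y) end. In side the pointer line sits at the far end, about (620,80), and the green marks are at (298,128) and (533,98).

```bash
python3 - <<'E'
from h import *
S=lambda p:(165+p[0]/5-.4,160+p[1]/5-.4); D=lambda p:(300+(p[0]-400)/5-.4,318+p[1]/5-.4)
cs=np.array([ray("scene",S(p),.05) for p in[(135,25),(360,75),(268,262),(33,200)]])
print("scene corners",cs[:,:2].round(4).tolist(),cs.mean(0).round(4),[np.linalg.norm(cs[i]-cs[i-1]).round(4) for i in range(4)])
e=cs-np.roll(cs,1,0); print(np.degrees(np.arctan2(e[:,1],e[:,0])).round(1))
cd=np.array([ray("side",D(p),.05) for p in[(430,103),(688,25),(800,240)]])
print("side corners",cd[:,:2].round(4).tolist(),((cd[0]+cd[2])/2).round(4),[np.linalg.norm(cd[i]-cd[i-1]).round(4) for i in range(3)])
e=np.diff(cd,axis=0);print(np.degrees(np.arctan2(e[:,1],e[:,0])).round(1))
print("green",ray("scene",S((298,128)),.05).round(4),ray("side",D((533,98)),.05).round(4))
# scale ring ellipses (white disc) & bar
for n,f,ps in(("scene",S,[(165,55),(212,103)]),("side",D,[(612,155),(620,75)])):
    q=[ray(n,f(p),.094) for p in ps]; d=q[1]-q[0]; print(n,"bar",np.round(q,4)[:,:2].tolist(),((q[0]+q[1])/2).round(4),np.linalg.norm(d).round(4),np.degrees(np.arctan2(d[1],d[0])).round(1))
print("knob cyl ", ray("scene",S((192,120)),.062).round(4),ray("side",D((613,160)),.062).round(4))
E
```

```text
scene corners [[0.4359, -0.4235], [0.4067, -0.3006], [0.5312, -0.2711], [0.5571, -0.3972]] [ 0.4827 -0.3481  0.05  ] [np.float64(0.1239), np.float64(0.1263), np.float64(0.128), np.float64(0.1287)]
[-167.7  103.4   13.3  -78.4]
side corners [[0.4071, -0.3058], [0.5321, -0.2816], [0.5563, -0.4039]] [ 0.4817 -0.3549  0.05  ] [np.float64(0.1787), np.float64(0.1274), np.float64(0.1248)]
[ 11.  -78.8]
green [ 0.4522 -0.308   0.05  ] [ 0.4538 -0.3106  0.05  ]
scene bar [[0.4737, -0.367], [0.488, -0.3278]] [ 0.4809 -0.3474  0.094 ] 0.0418 70.0
side bar [[0.4766, -0.3768], [0.488, -0.336]] [ 0.4823 -0.3564  0.094 ] 0.0423 74.4
knob cyl  [ 0.482  -0.3507  0.062 ] [ 0.4816 -0.3578  0.062 ]
```

```bash
cat >> h.py <<'E'
def plan(p,yaw,wps):
    """print drive numbers for waypoints (x,y,z,yaw) from commanded pose p,yaw"""
    p=np.array(p,float)
    for w in wps:
        d=np.array(w[:3])-p; a=np.radians(yaw); x=np.array([np.cos(a),np.sin(a),0]); y=np.array([np.sin(a),-np.cos(a),0])
        t=(w[3]-yaw+180)%360-180
        print(w,"->",np.round([d@x/.12,d@y/.12,-d[2]/.12,-t/360],3)); p=np.array(w[:3]); yaw=w[3]
E
python3 - <<'E'
from h import *
plan((.265,.621,.238),-23.14,[(.36,.53,.238,-65),(.46,.44,.238,-108),(.51,.33,.238,-108),(.53,.22,.238,-108),(.54,.11,.238,-108),(.54,0,.238,-108),(.53,-.11,.238,-108),(.51,-.22,.238,-108),(.49,-.32,.2,-108),(.482,-.352,.17,-108)])
E
```

```text
(0.36, 0.53, 0.238, -65) -> [ 1.026  0.386 -0.     0.116]
(0.46, 0.44, 0.238, -108) -> [ 1.032 -0.438 -0.     0.119]
(0.51, 0.33, 0.238, -108) -> [ 0.743 -0.68  -0.     0.   ]
(0.53, 0.22, 0.238, -108) -> [ 0.82  -0.442 -0.     0.   ]
(0.54, 0.11, 0.238, -108) -> [ 0.846 -0.363 -0.     0.   ]
(0.54, 0, 0.238, -108) -> [ 0.872 -0.283 -0.     0.   ]
(0.53, -0.11, 0.238, -108) -> [ 0.898 -0.204 -0.     0.   ]
(0.51, -0.22, 0.238, -108) -> [ 0.923 -0.125 -0.     0.   ]
(0.49, -0.32, 0.2, -108) -> [ 0.844 -0.099  0.317  0.   ]
(0.482, -0.352, 0.17, -108) -> [ 0.274 -0.019  0.25   0.   ]
```

drive_tool(
  increments=[
    [[1,1.0,0.38,0,0.116],[1,1.0,0.38,0,0.116],[1,1.0,0.38,0,0.116],[1,1.0,0.38,0,0.116],[1,1.0,0.38,0,0.116]],
  ],
)

```text
time_s: 0.72
tcp_pos: [0.3577, 0.5312, 0.2372]
eef_rot: [180.0, -0.0, -64.9]
contact_force: [-0.6, -0.2, -0.9]
gripper_width: 0.0879
gripper_force: 0.0
```

drive_tool(
  increments=[
    [[1,1.0,-0.44,0,0.119],[1,1.0,-0.44,0,0.119],[1,1.0,-0.44,0,0.119],[1,1.0,-0.44,0,0.119],[1,1.0,-0.44,0,0.119]],
  ],
)

```text
time_s: 1.35
tcp_pos: [0.4563, 0.4453, 0.2373]
eef_rot: [180.0, -0.0, -107.5]
contact_force: [-0.5, 0.6, -1.0]
gripper_width: 0.0879
gripper_force: 0.0
```

drive_tool(
  increments=[
    [[1,0.75,-0.68,0,0],[1,0.75,-0.68,0,0],[1,0.75,-0.68,0,0]],
  ],
)

```text
time_s: 1.72
tcp_pos: [0.5075, 0.3321, 0.2378]
eef_rot: [-180.0, -0.0, -107.5]
contact_force: [0.2, 0.5, -0.6]
gripper_width: 0.0876
gripper_force: 0.0
```

drive_tool(
  increments=[
    [[1,0.82,-0.44,0,0],[1,0.82,-0.44,0,0],[1,0.82,-0.44,0,0]],
  ],
)

```text
time_s: 2.1
tcp_pos: [0.527, 0.2232, 0.2378]
eef_rot: [-180.0, 0.0, -107.5]
contact_force: [-0.1, 0.8, -0.1]
gripper_width: 0.0877
gripper_force: 0.0
```

drive_tool(
  increments=[
    [[1,0.85,-0.36,0,0],[1,0.85,-0.36,0,0],[1,0.85,-0.36,0,0]],
  ],
)

```text
time_s: 2.48
tcp_pos: [0.5371, 0.1135, 0.2377]
eef_rot: [-180.0, 0.0, -107.6]
contact_force: [-0.0, 0.3, -1.0]
gripper_width: 0.0876
gripper_force: 0.0
```

drive_tool(
  increments=[
    [[1,0.87,-0.28,0,0],[1,0.87,-0.28,0,0],[1,0.87,-0.28,0,0]],
  ],
)

```text
time_s: 2.85
tcp_pos: [0.5374, 0.0042, 0.2376]
eef_rot: [-180.0, -0.0, -107.6]
contact_force: [-0.3, 0.4, -0.2]
gripper_width: 0.0874
gripper_force: 0.0
```

drive_tool(
  increments=[
    [[1,0.9,-0.2,0,0],[1,0.9,-0.2,0,0],[1,0.9,-0.2,0,0]],
  ],
)

```text
time_s: 3.22
tcp_pos: [0.5276, -0.1058, 0.2374]
eef_rot: [180.0, -0.0, -107.7]
contact_force: [0.2, 0.3, 0.0]
gripper_width: 0.0878
gripper_force: 0.0
```

drive_tool(
  increments=[
    [[1,0.92,-0.12,0,0],[1,0.92,-0.12,0,0],[1,0.92,-0.12,0,0],[1,0.92,-0.12,0,0]],
  ],
)

```text
time_s: 3.72
tcp_pos: [0.5081, -0.2134, 0.2374]
eef_rot: [180.0, 0.0, -107.6]
contact_force: [-0.6, 0.1, -0.1]
gripper_width: 0.0876
gripper_force: 0.0
```

drive_tool(
  increments=[
    [[1,0.9,-0.14,0,0],[1,0.9,-0.14,0,0],[1,0.9,-0.14,0,0],[1,0.9,-0.14,0,0]],
  ],
)

```text
time_s: 4.22
tcp_pos: [0.4912, -0.3214, 0.2374]
eef_rot: [180.0, 0.0, -107.6]
contact_force: [0.1, 1.3, -0.2]
gripper_width: 0.0878
gripper_force: 0.0
```

```bash
python3 - <<'E'
from h import *
s=r.get_state(); print(s["tcp_pos"],s["eef_rot"]); m=camera_model("wrist"); 
np.savez("w1.npz",**{k:np.array(v) for k,v in m.items() if k in("camera_matrix","rvec","tvec")})
im=save("wrist","wrist1"); c=cam("wrist"); print(-c[1].T@c[2],c[0])
for p in [(.482,-.352,.094),(.453,-.309,.05)]: print(proj("wrist",p))
E
```

```text
[ 0.491162   -0.32138474  0.23740813] [ 1.79990586e+02  1.43243558e-02 -1.07645886e+02]
[ 0.46972224 -0.38859286  0.38452863] [[353.29359311   0.         319.91606351]
 [  0.         353.29359311 238.74775248]
 [  0.           0.           1.        ]]
[318.67830069 190.57569149]
[360.88129147 217.84855905]
```

View pics/wrist1.png

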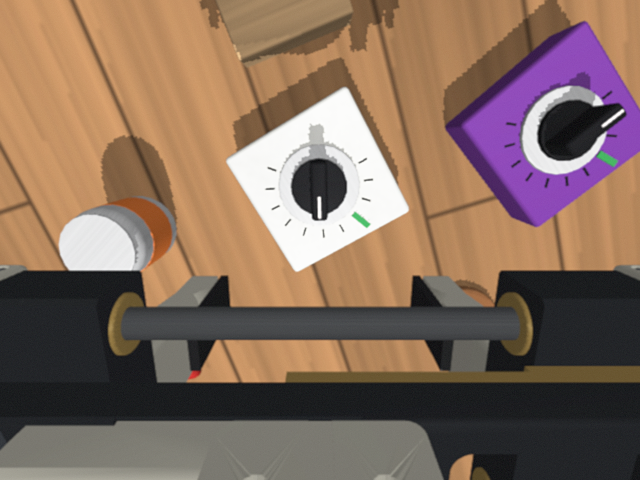

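Wrist picture: white box with corners (345,88), (409,211), (296,271), (227,159). The bar is vertical at column 319, the white pointer line spans about (319,197) to (319,218), and the green mark is at (361,220).

```bash
python3 - <<'E'
from h import *
im=cv2.imread("pics/wrist1.png");h=cv2.cvtColor(im,cv2.COLOR_BGR2HSV)
c=cam("wrist")
cs=np.array([ray("wrist",p,.05,c) for p in[(345,88),(409,211),(296,271),(227,159)]])
C=cs.mean(0);print(C,[np.linalg.norm(cs[i]-cs[i-1]).round(4) for i in range(4)])
M=np.zeros((480,640),np.uint8);M[195:235,345:380]=cv2.inRange(h,(45,90,60),(85,255,255))[195:235,345:380]
v,u=np.nonzero(M);g=ray("wrist",(u.mean(),v.mean()),.05,c);print("green",g,len(u),np.linalg.norm((g-C)[:2]),np.degrees(np.arctan2(*(g-C)[[1,0]])))
w=np.zeros((480,640),np.uint8);w[194:221,310:328]=(h[194:221,310:328,2]>120)*255
n,l,s,ce=cv2.connectedComponentsWithStats(w)
for i in range(1,n):
  print(s[i],ce[i])
b=[ray("wrist",p,.094,c) for p in[(319,197),(319,219)]];print("ptr",b,[np.degrees(np.arctan2(*(x-C)[[1,0]])) for x in b])
d=b[1]-b[0];print(np.degrees(np.arctan2(d[1],d[0])))
for i in range(4):
  e=cs[i]-cs[i-1];print(np.degrees(np.arctan2(e[1],e[0])).round(1))
plan((.4912,-.3214,.2374),-107.65,[(C[0],C[1],.15,-107.6),(C[0],C[1],.079,-107.6)])
E
```

```text
[ 0.48186297 -0.35073657  0.05      ] [np.float64(0.1239), np.float64(0.1269), np.float64(0.1257), np.float64(0.1263)]
green [ 0.45374655 -0.30764804  0.05      ] 94 0.051450510122333405 123.12552498463916
[317 196   5  23 103] [318.89320388 207.44660194]
[310 213  18   8  41] [316.92682927 218.17073171]
ptr [array([ 0.48335813, -0.34686661,  0.094     ]), array([ 0.48899173, -0.3291859 ,  0.094     ])] [np.float64(68.87598773285326), np.float64(71.69627296247532)]
72.32657113870884
-168.2
102.5
11.6
-78.3
(np.float64(0.481862973240529), np.float64(-0.35073656984447277), 0.15, -107.6) -> [ 0.257  0.     0.728 -0.   ]
(np.float64(0.481862973240529), np.float64(-0.35073656984447277), 0.079, -107.6) -> [ 0.     0.     0.592 -0.   ]
```

drive_tool(
  increments=[
    [[1,0.257,0,0.73,0],[1,0.257,0,0.73,0],[1,0.257,0,0.73,0]],
  ],
)

```text
time_s: 4.65
tcp_pos: [0.4802, -0.3506, 0.148]
eef_rot: [179.7, 0.0, -107.7]
contact_force: [-0.1, 0.0, 0.0]
gripper_width: 0.0877
gripper_force: 0.0
```

drive_tool(
  increments=[
    [[1,0,0,0.3,0],[1,0,0,0.59,0],[1,0,0,0.59,0],[1,0,0,0.59,0]],
  ],
)

```text
time_s: 5.15
tcp_pos: [0.4828, -0.3521, 0.0815]
eef_rot: [-179.8, -0.0, -107.6]
contact_force: [0.0, -0.3, 0.3]
gripper_width: 0.0878
gripper_force: 0.0
```

drive_tool(
  increments=[
    [[-1,0,0,0,0],[-1,0,0,0,0],[-1,0,0,0,0],[-1,0,0,0,0],[-1,0,0,0,0]],
  ],
  squeeze=15,
)

```text
time_s: 5.78
tcp_pos: [0.4809, -0.3522, 0.0791]
eef_rot: [180.0, -0.0, -107.7]
contact_force: [0.0, 1.3, 0.3]
gripper_width: 0.0431
gripper_force: 0.0
```

drive_tool(
  increments=[
    [[-1,0,0,0,0],[-1,0,0,0,0],[-1,0,0,0,0],[-1,0,0,0,0],[-1,0,0,0,0]],
  ],
)

```text
time_s: 6.4
tcp_pos: [0.4823, -0.3526, 0.0793]
eef_rot: [-179.9, -0.0, -107.7]
contact_force: [3.4, -3.7, -4.1]
gripper_width: 0.0138
gripper_force: 15.0
```

drive_tool(
  increments=[
    [[-1,0,0,0,0],[-1,0,0,0,0]],
  ],
)

```text
time_s: 6.65
tcp_pos: [0.4823, -0.3526, 0.0793]
eef_rot: [-179.9, -0.0, -107.7]
contact_force: [5.2, -3.1, -4.0]
gripper_width: 0.0141
gripper_force: 15.0
```

drive_tool(
  increments=[
    [[-1,0,0,0,-0.028],[-1,0,0,0,-0.056],[-1,0,0,0,-0.084],[-1,0,0,0,-0.112],[-1,0,0,0,-0.142]],
  ],
)

```text
time_s: 7.28
tcp_pos: [0.4831, -0.3526, 0.0794]
eef_rot: [-179.9, -0.2, -56.3]
contact_force: [6.2, -2.1, -4.7]
gripper_width: 0.0135
gripper_force: 15.0
```

drive_tool(
  increments=[
    [[-1,0,0,0,0],[-1,0,0,0,0],[-1,0,0,0,0]],
  ],
)

```text
time_s: 7.65
tcp_pos: [0.4831, -0.3525, 0.0793]
eef_rot: [-179.9, -0.2, -56.6]
contact_force: [6.9, -2.3, -5.4]
gripper_width: 0.0138
gripper_force: 15.0
```

drive_tool(
  increments=[
    [[1,0,0,0,0],[1,0,0,0,0],[1,0,0,0,0],[1,0,0,0,0]],
  ],
)

```text
time_s: 8.15
tcp_pos: [0.4808, -0.3521, 0.0792]
eef_rot: [180.0, 0.0, -56.7]
contact_force: [-0.9, -0.5, 1.2]
gripper_width: 0.0481
gripper_force: 0.0
```

drive_tool(
  increments=[
    [[1,0,0,-0.4,0],[1,0,0,-0.9,0],[1,0,0,-1,0],[1,0,0,-1,0]],
  ],
)

```text
time_s: 8.65
tcp_pos: [0.4813, -0.3522, 0.2001]
eef_rot: [-179.9, -0.1, -56.7]
contact_force: [0.2, -0.6, 0.0]
gripper_width: 0.0859
gripper_force: 0.0
```

```bash
python3 - <<'E'
from h import *
s=r.get_state(); print(s["tcp_pos"],s["eef_rot"])
im=save("wrist","wrist2");c=cam("wrist");print(proj("wrist",(.482,-.351,.094),c))
E
```

```text
[ 0.48131693 -0.35217041  0.20008113] [-1.79911919e+02 -9.19541526e-02 -5.66815161e+01]
[317.77060859 240.60903834]
```

View pics/wrist2.png

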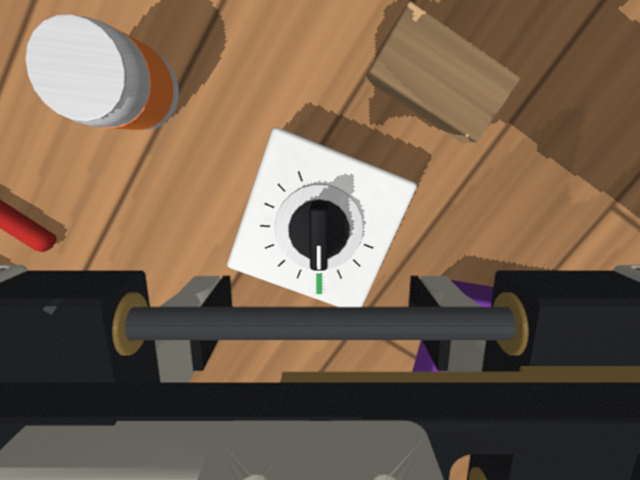

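The pointer is at (319,258), in line with the green mark at (319,284), so the dial is set. Next I'll go to a spot in front of the bolt row.

```bash
python3 - <<'E'
from h import *
plan((.4813,-.3522,.2),-56.7,[(.475,-.26,.24,-6.8),(.47,-.15,.24,-6.8),(.46,-.04,.24,-6.8),(.46,.07,.24,-6.8)])
E
```

```text
(0.475, -0.26, 0.24, -6.8) -> [-0.671 -0.378 -0.333 -0.139]
(0.47, -0.15, 0.24, -6.8) -> [-0.15  -0.905 -0.    -0.   ]
(0.46, -0.04, 0.24, -6.8) -> [-0.191 -0.9   -0.    -0.   ]
(0.46, 0.07, 0.24, -6.8) -> [-0.109 -0.91  -0.    -0.   ]
```

drive_tool(
  increments=[
    [[-1,0,0,-0.33,-0.028],[-1,-0.67,-0.38,-0.33,-0.139],[-1,-0.67,-0.38,-0.33,-0.139],[-1,-0.67,-0.38,-0.33,-0.139],[-1,-0.67,-0.38,-0.33,-0.139]],
  ],
)

```text
time_s: 9.32
tcp_pos: [0.4741, -0.259, 0.2368]
eef_rot: [-180.0, 0.2, -6.3]
contact_force: [0.8, -0.4, -0.5]
gripper_width: 0.0431
gripper_force: 0.0
```

drive_tool(
  increments=[
    [[-1,-0.15,-0.9,0,0],[-1,-0.15,-0.9,0,0],[-1,-0.15,-0.9,0,0]],
  ],
)

```text
time_s: 9.7
tcp_pos: [0.4686, -0.1482, 0.2372]
eef_rot: [-180.0, 0.1, -6.4]
contact_force: [-0.2, -0.0, -0.4]
gripper_width: 0.0132
gripper_force: 0.0
```

drive_tool(
  increments=[
    [[-1,-0.19,-0.9,0,0],[-1,-0.19,-0.9,0,0],[-1,-0.19,-0.9,0,0]],
  ],
)

```text
time_s: 10.07
tcp_pos: [0.4588, -0.0389, 0.2376]
eef_rot: [180.0, 0.1, -6.4]
contact_force: [0.2, 0.7, -0.2]
gripper_width: 0.0003
gripper_force: 0.0
```

drive_tool(
  increments=[
    [[-1,-0.11,-0.9,0,0],[-1,-0.11,-0.9,0,0],[-1,-0.11,-0.9,0,0],[-1,-0.11,-0.9,0,0],[-1,-0.11,-0.9,0,0]],
  ],
)

```text
time_s: 10.7
tcp_pos: [0.4587, 0.0669, 0.2383]
eef_rot: [180.0, 0.1, -6.7]
contact_force: [0.4, -0.9, 0.2]
gripper_width: 0.0003
gripper_force: 0.0
```

```bash
python3 - <<'E'
from h import *
s=r.get_state(); print(s["tcp_pos"],s["eef_rot"],s["gripper_width"])
c=cam("wrist");im=save("wrist","wrist3");h=cv2.cvtColor(im,cv2.COLOR_RGB2HSV)
for p in [(.558,-.0098,.081),(.5714,.1045,.081),(.5847,.217,.081)]:
    u=proj("wrist",p,c);x,y=u.astype(int);M=np.zeros((480,640),np.uint8)
    M[max(0,y-35):y+35,max(0,x-35):x+35]=(h[max(0,y-35):y+35,max(0,x-35):x+35,2]<60)*255
    n,l,st,ce=cv2.connectedComponentsWithStats(M)
    for i in range(1,n):
        if st[i,4]>80:print(u.round(),st[i],ce[i].round(1),ray("wrist",ce[i],.085,c).round(4))
E
```

```text
[0.45865207 0.06691502 0.23826607] [ 1.79955664e+02  5.13653810e-02 -6.72285914e+00] 0.00034069868118335013
[401.  94.] [382  84  34  21 692] [398.3  93.9] [ 0.5579 -0.007   0.085 ]
[257.  94.] [238  84  33  21 641] [254.3  94.1] [0.5712 0.1063 0.085 ]
[116.  94.] [ 90  83  43  22 614] [112.8  94.3] [0.5841 0.2176 0.085 ]
```

View pics/wrist3.png

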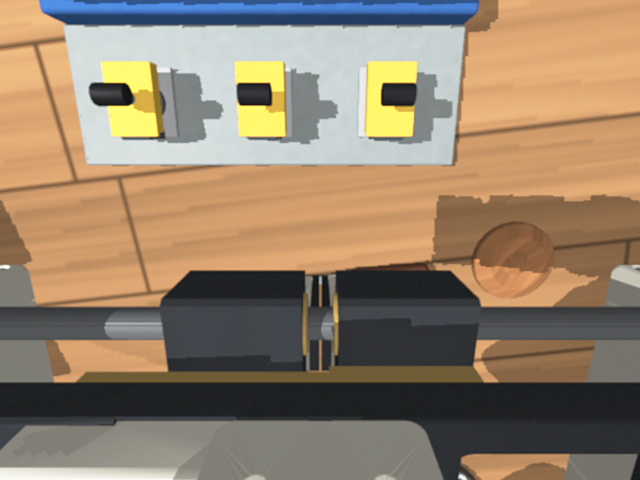

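Wrist picture: caps are shut, with grips at (398,94), (254,94) and (113,94), giving right (.558,-.008), mid (.571,.105) and left (.584,.217), about 114 mm apart as expected. I'll tap the middle one first.

```bash
python3 - <<'E'
from h import *
plan((.4587,.0669,.2383),-6.75,[(.571,.105,.2,-6.8),(.571,.105,.112,-6.8)])
plan((.571,.105,.13),-6.8,[(.558,-.009,.13,-6.8)]);plan((.571,.105,.13),-6.8,[(.5845,.217,.13,-6.8)])
E
```

```text
(0.571, 0.105, 0.2, -6.8) -> [ 0.892 -0.425  0.319  0.   ]
(0.571, 0.105, 0.112, -6.8) -> [ 0.     0.     0.733 -0.   ]
(0.558, -0.009, 0.13, -6.8) -> [ 0.005  0.956 -0.    -0.   ]
(0.5845, 0.217, 0.13, -6.8) -> [ 0.001 -0.94  -0.    -0.   ]
```

drive_tool(
  increments=[
    [[-1,0.89,-0.43,0.32,0],[-1,0.89,-0.43,0.32,0],[-1,0.89,-0.43,0.32,0],[-1,0.89,-0.43,0.32,0]],
  ],
)

```text
time_s: 11.25
tcp_pos: [0.5706, 0.1061, 0.1995]
eef_rot: [179.9, 0.1, -6.7]
contact_force: [-0.1, 0.4, -0.0]
gripper_width: 0.0006
gripper_force: 0.0
```

drive_tool(
  increments=[
    [[-1,0,0,0.4,0],[-1,0,0,0.73,0],[-1,0,0,0.73,0],[-1,0,0,0.73,0]],
  ],
)

```text
time_s: 11.75
tcp_pos: [0.5717, 0.1072, 0.1154]
eef_rot: [-179.9, -0.2, -6.6]
contact_force: [0.6, -0.3, 1.5]
gripper_width: 0.0005
gripper_force: 0.0
```

drive_tool(
  increments=[
    [[-1,0,0,0.05,0],[-1,0,0,0.08,0],[-1,0,0,0.11,0],[-1,0,0,0.11,0],[-1,0,0,0.11,0]],
  ],
)

```text
time_s: 12.38
tcp_pos: [0.571, 0.1072, 0.0998]
eef_rot: [-180.0, -0.0, -6.6]
contact_force: [0.5, -0.2, 2.5]
gripper_width: 0.0003
gripper_force: 0.9
```

drive_tool(
  increments=[
    [[-1,0,0,0.02,0],[-1,0,0,0.04,0],[-1,0,0,0.04,0],[-1,0,0,0.04,0]],
  ],
)

```text
time_s: 12.88
tcp_pos: [0.571, 0.1072, 0.0949]
eef_rot: [-180.0, -0.0, -6.6]
contact_force: [1.3, -0.2, 4.0]
gripper_width: 0.0007
gripper_force: 1.6
```

drive_tool(
  increments=[
    [[-1,0,0,0.015,0],[-1,0,0,0.03,0],[-1,0,0,0.03,0],[-1,0,0,0.03,0]],
  ],
)

```text
time_s: 13.38
tcp_pos: [0.5717, 0.1073, 0.0925]
eef_rot: [-180.0, -0.1, -6.6]
contact_force: [-0.7, -0.4, 11.3]
gripper_width: 0.0004
gripper_force: 5.8
```

The middle bolt sank 8 mm and then bottomed out, so it is the loose one. Now I'll grasp its grip.

drive_tool(
  increments=[
    [[-1,0,0,-0.4,0],[1,0,0,-0.4,0],[1,0,0,-0.4,0],[1,0,0,-0.4,0],[1,0,0,-0.4,0]],
  ],
)

```text
time_s: 14.0
tcp_pos: [0.5703, 0.1069, 0.1382]
eef_rot: [179.9, 0.1, -6.6]
contact_force: [0.1, 0.0, -0.4]
gripper_width: 0.0347
gripper_force: 0.0
```

drive_tool(
  increments=[
    [[1,0,0,0,0],[1,0,0,0,0],[1,0,0,0,0]],
  ],
)

```text
time_s: 14.38
tcp_pos: [0.5708, 0.1071, 0.1391]
eef_rot: [180.0, 0.0, -6.6]
contact_force: [0.2, 0.5, -0.1]
gripper_width: 0.0652
gripper_force: 0.0
```

drive_tool(
  increments=[
    [[0.7,0,0,0.25,0],[0.7,0,0,0.4,0],[0.7,0,0,0.55,0],[0.7,0,0,0.55,0]],
  ],
)

```text
time_s: 14.88
tcp_pos: [0.5699, 0.1066, 0.0719]
eef_rot: [179.9, 0.1, -6.6]
contact_force: [0.3, 0.2, 0.8]
gripper_width: 0.0744
gripper_force: 0.0
```

drive_tool(
  increments=[
    [[-1,0,0,0,0],[-1,0,0,0,0],[-1,0,0,0,0],[-1,0,0,0,0],[-1,0,0,0,0]],
  ],
  squeeze=15,
)

```text
time_s: 15.5
tcp_pos: [0.5708, 0.1071, 0.0733]
eef_rot: [-180.0, -0.0, -6.6]
contact_force: [1.1, -0.2, -0.4]
gripper_width: 0.0299
gripper_force: 0.0
```

drive_tool(
  increments=[
    [[-1,0,0,0,0],[-1,0,0,0,0],[-1,0,0,0,0],[-1,0,0,0,0]],
  ],
)

```text
time_s: 16.0
tcp_pos: [0.5708, 0.1069, 0.0732]
eef_rot: [180.0, 0.0, -6.6]
contact_force: [-0.1, -2.6, 1.0]
gripper_width: 0.0256
gripper_force: 15.0
```

drive_tool(
  increments=[
    [[-1,-0.03,0,-0.024,0],[-1,-0.063,0,-0.046,0],[-1,-0.097,0,-0.063,0],[-1,-0.133,0,-0.078,0],[-1,-0.133,0,-0.078,0]],
  ],
)

```text
time_s: 16.62
tcp_pos: [0.5545, 0.1089, 0.0827]
eef_rot: [180.0, 0.0, -6.6]
contact_force: [2.2, -3.1, -0.1]
gripper_width: 0.0256
gripper_force: 15.0
```

drive_tool(
  increments=[
    [[-1,-0.038,0,-0.011,0],[-1,-0.076,0,-0.017,0],[-1,-0.115,0,-0.019,0],[-1,-0.153,0,-0.018,0],[-1,-0.198,0,-0.01,0]],
  ],
)

```text
time_s: 17.25
tcp_pos: [0.532, 0.1118, 0.0844]
eef_rot: [-180.0, -0.1, -6.6]
contact_force: [4.1, -4.9, 0.8]
gripper_width: 0.0259
gripper_force: 15.0
```

drive_tool(
  increments=[
    [[-1,0,0,0,0],[-1,0,0,0,0],[-1,0,0,0,0],[-1,0,0,0,0]],
  ],
)

```text
time_s: 17.75
tcp_pos: [0.5316, 0.1118, 0.0838]
eef_rot: [-180.0, -0.0, -6.6]
contact_force: [2.8, -4.1, 1.9]
gripper_width: 0.0258
gripper_force: 15.0
```

```bash
python3 - <<'E'
from h import *
s=r.get_state(); print(s["tcp_pos"],s["gripper_force"],s["gripper_width"],s["contact_force"])
a=capture("scene")[210:360,240:440];b=capture("side")[140:290,270:470]
cv2.imwrite("pics/end.png",cv2.resize(np.hstack([a,b]),None,fx=2,fy=2,interpolation=cv2.INTER_CUBIC)[:,:,::-1])
E
```

```text
[0.53155402 0.11177181 0.08377942] 14.999345541000366 0.025823619684735906 [ 2.83823135 -4.10906526  1.91571209]
```

View pics/end.png

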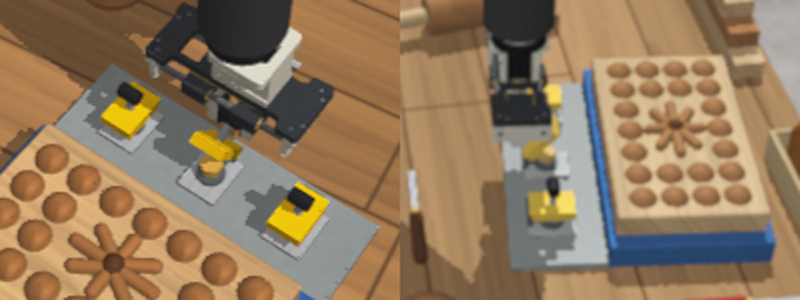

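The crops show the middle cap tilted wide open in the fingers at scene crop (215,145), exposing the bolt. The two outer caps are shut at (130,115) and (298,213). By the swing geometry the cap is about 55° open.

```bash
python3 -c "
from h import *
print(job.close_job())"
```

```text
the job is handed in; nothing more can be done
None
```

I set the dial to the green mark, found that the middle bolt is the loose one (it sank 8 mm), and handed the job in at about 18 s with its cap held open at about 55° by the gripper and the other two caps shut; no verdict came back.

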